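# Draw down a booth sash with a hook pole

### The job

Take the hook pole out of its cradle, put its hook through the pull ring high on the sash of the small welding booth and pull the sash down until its hidden spring catch snaps in and holds it; then unhook the pole and lay it back in its cradle as it was. The catch is felt, not seen: pull steadily and never load the booth with more than 12 N, neither while pulling nor against the buffer just below the catch. Work the sash with the pole only, keep the hand and arm off the booth, and leave the other things where they are.

Things in the scene. Friction and masses are not known exactly. Their poses are not given: they have to be found in the camera images.
- hook_pole: Hook pole, 188 mm long, 0.16 kg. Wooden handle 110 mm long (x), 18 wide (y), 34 high (z); from its front end a round steel rod 8 mm thick runs on along the centre line to x = 125 mm, where it is turned down (-z). Origin at the handle's centre, x along the pole to the hook, z up. At the start it lies level in its cradle, hook away from the robot.
- hook_tip (a point): Centre of the rounded end of the turned-down nose, in the pole's frame at x = 125 mm, z = -12 mm (nose and rod are 8 mm thick, so the metal reaches 4 mm below this point and from it up to 16 mm above it). Axes as the pole's.
- cradle: Fixed dark steel cradle: base plate 130 x 60 x 8 mm, two notched uprights 10 mm thick, 50 wide, at x = +-43 mm. The handle's underside rests 41 mm above the table between cheeks 3 mm clear each side, which flare out at the top, 59 mm high. Between the uprights the handle is free on both sides. Origin in the centre of the underside, x along the pole lying in it.
- cradle_seat (a point): Where the handle's centre lies when the pole rests in the cradle, 58 mm above the table. Axes as the cradle's.
- booth: Fixed sheet-steel welding booth, 180 mm deep, about 330 mm wide, 364 mm high plus a spigot on top. Its front with two guide posts and the sliding sash faces the robot. Origin in the centre of its underside; x points away from the robot, into the booth; the sash's sheet is at x = -90 mm.
- ring (a point): Centre of the hole of the steel pull ring fixed upright on the sash, facing the robot: wire 6.4 mm thick, clear hole 36 mm, held by a 10 mm stem from its top to the sash. It is about 300 mm above the table with the sash up, 50 mm in front of the sash's sheet (40 mm free behind the ring). x is the hole's axis, pointing away from the robot into the booth; z up.
- sash (a joint): Sash travel in m: 0 up (start), grows downward. A counterbalance spring draws it up with about 0.5 to 2 N; let go, it flies up. At some unmeasured point from 112 to 136 mm of travel its catch snaps over: the pull rises to about 4 to 8 N over the few mm before, then drops at once as the sash jumps a few mm down; it then stays down alone. A solid buffer stops it about 9 mm past that point.
- duct_tape: Grey roll of tape 110 mm across, 48 mm high, lying flat to the left of the work; leave alone. Origin under its centre.
- paste_tin: Round tin 68 mm across, 35 mm high, between cradle and booth; leave alone. Origin under its centre.
- weld_magnet: Red welding magnet plate 64 x 80 x 16 mm, lying left of the cradle; leave alone. Origin under its centre.
- tube_3: Square steel tube offcut 40 x 90 x 40 mm inside the booth, waiting to be welded; leave alone. Origin under its centre.

How it is judged:
By the outcome, as a careful person would: the job done as asked, in the order asked, and still so for the second after the job is handed in, with the robot touching nothing.
It also fails if it takes over 72 s, if anything falls off the work surface, if the arm or the gripper's body presses on something with over 40 N, if the wrist force passes 120 N, or if a joint passes its speed limit or range.

### The arm

A 6-joint arm with a two-finger parallel gripper is mounted at the origin on a cart in front of the work surface, level with it; the furniture and walls round the work are solid. World frame = base frame: x ahead of the robot, y to its left, z up, the work surface at z = 0. Lengths are in mm, angles in degrees, forces in N, time in s.
With the tool pointing down it reaches from about 300 to 850 mm from the base axis. Payload 4.2 kg.
Tool frame: the origin (TCP) lies on the centre line of the jaws, within the pads' length; the fingertips stand 14 mm ahead of it and the grasp point (between the pads) lies 5 mm behind it (env.finger_overhang is the z of the fingertips in the tool frame, in mm); z points along the fingers, y is the line along which they close (so a half turn about z gives the same grasp; the last joint's range is limited). The gripper opens to 91 mm and grips with 3 to 60 N. Pads are 32 mm wide; open, the fingers measure 118 mm over their backs; the gripper's body (76 mm by 178 mm) begins 60 mm behind the grasp point.
Start: joints at [-69.672, 18.312, 89.639, -0, 72.044, -1.146], TCP at [210.504, -535.101, 196.976] pointing down, gripper open.
Joint ranges: [-177.97, 177.97], [-48.28, 115.42], [12.27, 149.76], [-77.06, 257.06], [2.81, 150.46], [-146.56, 146.56]. Speed limits (degrees/s): [147.25, 147.25, 180, 180, 180, 180].

### API

Orientations are given as [roll, pitch, yaw] about the fixed x, y, z axes, in that order (R = Rz(yaw) Ry(pitch) Rx(roll)).
In Python, from workcell import sensors, viewer, env gives the robot as it stands. The module is installed in compiled form; this text tells all that it offers.
- The arm moves only by the tool step_arm, never from a script. Its argument "plan" is one flat list of numbers, 6 for each row, row after row: the shift along the tool's x, y, z in cm, then the turn, a rotation vector about the tool's x, y, z in rad. In form: [x, y, z, wx, wy, wz, x, y, z, wx, wy, wz, ...]. A call has 1 to 5 rows; each row shifts and turns the commanded pose from where the row before left it, along the tool's axes as they then stand; what a row does not reach is not made up. A row lasts 1/12 s, in which the tool goes at most 41.7 mm and 7.16 degrees, less where a joint would pass 70% of its speed; a pose out of reach is approached as far as the arm can. A call is refused whole if a number of a shift passes 4.17 or a number of a turn 0.125, either way. A call with a gripper value outside its range is refused whole. "hand" is the finger opening in cm, from 0 to 9.12, set as the call begins (left out, the last holds). The fingers move at their own pace and stop on an object; "newtons" is the grip in N (left out, the last holds). Time passes only in rows, so rows that do not move let the fingers close. It gives the time, the measured TCP pose, the force, the opening and the grip force at its end, in the units of the state.
- sensors.state(): the state, without advancing time (a new reading comes with each control period).
- viewer.grab_frame(name): name is "scene" or "top"; returns a dict with "img" (400x640x3 uint8, red, green, blue), "fx", "fy", "cx", "cy" (pixels), "position" and "attitude" of the camera in the world. Camera axes: x right, y down, z forward; pixel columns grow to the right and rows downward; lengths in mm; the calibration is good to about 2 mm. A picture is of the moment at which its call begins. There is no depth.
- env.job_done(): hands the job in; it is judged then, once.
Trained networks look in a picture, given as the dict that the camera call returned (one of the last four; its "shot" number tells which), for a name from the list of things; names that differ only in an ending like _2 or _b are one class to them, and where a whole thing is asked for, a point or a joint stands for the part that bears it (a point fixed in the world has none). Each returns a list of dicts, best first, with "score" (0 to 1); they miss things now and then, are a little off and sometimes report something else, mostly with a low value. They report only what shows in the picture. A call takes as long as a camera call.
- viewer.boxes_of(name, picture): "location" ([column, row] in pixels, amid what is visible of it).
- viewer.pinpoint(name, picture): "location" ([column, row] in pixels: a listed point, or the origin of a listed thing).
The state is a dict: "time_s": time; "qpos": joint angles; "qvel": joint speeds; "effort": joint torques, N m; "ee_pos": TCP position; "ee_rot": TCP orientation; "force": force on the tool from outside, world axes, zero at the start; "torque": the same for the moment, N m; "gripper_width": finger opening in mm; "gripper_force": force on a finger pad.
Only numpy, scipy, OpenCV 4.12 (cv2) and the standard library are available. Lean on these libraries where they do the work, as an engineer would, in place of code of your own. Each camera call takes 0.05 s, during which the arm holds its last target. There are 200 camera calls.

## Working session

There is one attempt and no reset: what is moved stays moved. The work goes in short steps, Python scripts to look and compute and a tool call to move; the robot and the scene stay as the last step left them, time stands still between calls to the robot, and variables do not carry over. Pictures are saved under pics/ and viewed, at most 12 in all, crops included, and the job is handed in when it is done.

Besides the shell and the picture viewer there is one more tool, called after "Call:" in YAML: its name, and indented under it one key for each argument. step_arm: Moves the arm, as the interface text tells. Its arguments: {"type":"object","properties":{"plan":{"type":"array","items":{"type":"number"}},"hand":{"type":"number"},"newtons":{"type":"number"}},"required":["plan"]}

```bash
mkdir -p pics
cat > h.py <<'E'
import numpy as np,cv2
from scipy.spatial.transform import Rotation as R
from workcell import sensors,viewer,env
def ray(p,uv):
    d=np.array([(uv[0]-p['cx'])/p['fx'],(uv[1]-p['cy'])/p['fy'],1.])
    return np.array(p['position'],float),rotm(p)@d
def rotm(p):
    a=np.array(p['attitude'],float)
    return a if a.shape==(3,3) else R.from_euler('xyz',a,degrees=True).as_matrix()
def atz(p,uv,z):
    o,d=ray(p,uv); return o+d*(z-o[2])/d[2]
def proj(p,X):
    c=rotm(p).T@(np.array(X,float)-np.array(p['position'])); return [p['cx']+p['fx']*c[0]/c[2],p['cy']+p['fy']*c[1]/c[2]]
def tri(ps,uvs):
    A=np.zeros((3,3));b=np.zeros(3)
    for p,u in zip(ps,uvs):
        o,d=ray(p,u);d/=np.linalg.norm(d);M=np.eye(3)-np.outer(d,d);A+=M;b+=M@o
    X=np.linalg.solve(A,b); return X,[np.linalg.norm(np.array(proj(p,X))-u) for p,u in zip(ps,uvs)]
def save(p,n): cv2.imwrite('pics/'+n+'.png',p['img'][:,:,::-1])
E
python3 - <<'E'
from h import *
ps={n:viewer.grab_frame(n) for n in('scene','top')}
for n,p in ps.items():
    save(p,n+'0'); print(n,p['position'],p['attitude'],p['fx'])
for t in ['hook_pole','hook_tip','cradle','cradle_seat','booth','ring','paste_tin','weld_magnet','duct_tape']:
    r={n:viewer.pinpoint(t,p)[:2] for n,p in ps.items()}
    print(t,{n:[(np.round(q['location'],1).tolist(),round(q['score'],2)) for q in v] for n,v in r.items()})
    if all(r.values()):
        X,e=tri(list(ps.values()),[r[n][0]['location'] for n in ps]);print('   ',X.round(1),np.round(e,1))
s=sensors.state();print(s)
E
```

```text
scene [ 53.18213684 642.27458375 724.04584685] [-120.93123601   -0.36242829 -139.35624593] 363.9864828241417
top [ 327.95736746  -59.88510462 1365.61988829] [-166.32196092   -0.35286572  -84.45153383] 480.75460224726515
hook_pole {'scene': [([394.9, 230.7], 0.97)], 'top': [([369.4, 268.8], 0.71)]}
    [ 463.6 -191.7   68.6] [0.3 0.3]
hook_tip {'scene': [([365.9, 216.6], 0.62)], 'top': []}
cradle {'scene': [([392.0, 244.4], 0.93), ([366.9, 215.4], 0.74)], 'top': []}
cradle_seat {'scene': [([390.7, 228.6], 0.9)], 'top': [([370.9, 265.7], 0.73)]}
    [ 475.5 -193.6   68.8] [0.9 1. ]
booth {'scene': [([254.7, 256.1], 0.87)], 'top': []}
ring {'scene': [([276.8, 183.5], 0.85)], 'top': [([246.2, 176.7], 0.58)]}
    [622.5 130.  306.7] [0.7 0.8]
paste_tin {'scene': [([338.6, 271.4], 0.82), ([276.3, 186.5], 0.21)], 'top': [([295.6, 237.4], 0.74)]}
    [529.6  13.5   9.1] [3.6 3.6]
weld_magnet {'scene': [([374.9, 261.8], 0.93)], 'top': [([331.8, 266.7], 0.9)]}
    [465.2 -92.2   9.2] [0.4 0.4]
duct_tape {'scene': [([295.1, 325.1], 0.81)], 'top': [([222.4, 244.1], 0.59)]}
    [495.9 222.2  -3.7] [2.4 2.1]
{'time_s': 1.0, 'qpos': array([-6.96734111e+01,  1.83110434e+01,  8.96387614e+01, -1.25435169e-03,
        7.20443223e+01, -1.14634249e+00]), 'qvel': array([ 0.16801825,  0.01216044, -0.02743423, -0.0054889 , -0.06338003,
        0.04288085]), 'effort': array([ 2.99572794e-04, -4.12360382e+01, -2.32235956e+01,  7.27030355e-02,
        3.75228119e-02, -1.90903489e-05]), 'ee_pos': array([ 210.48127015, -535.10963169,  196.9861402 ]), 'ee_rot': array([1.79994152e+02, 1.31055311e-03, 2.14733180e+01]), 'force': array([ 0.29661887, -0.34193439,  0.32508202]), 'torque': array([ 0.02647352, -0.00463932, -0.02189029]), 'gripper_force': 0.0, 'gripper_width': 91.02021021912887}
```

Run:
```python
import cv2
a=cv2.imread('pics/scene0.png')[120:360,200:480]; b=cv2.imread('pics/top0.png')[80:340,180:450]
cv2.imwrite('pics/a.png',cv2.resize(a,(700,600),interpolation=2)); cv2.imwrite('pics/b.png',cv2.resize(b,(623,600),interpolation=2))
```

```text
(no output)
```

View pics/a.png

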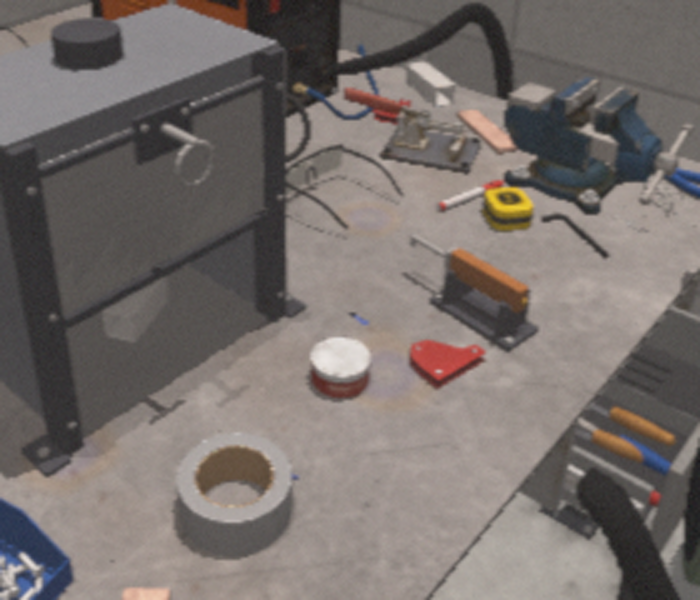

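View pics/b.png

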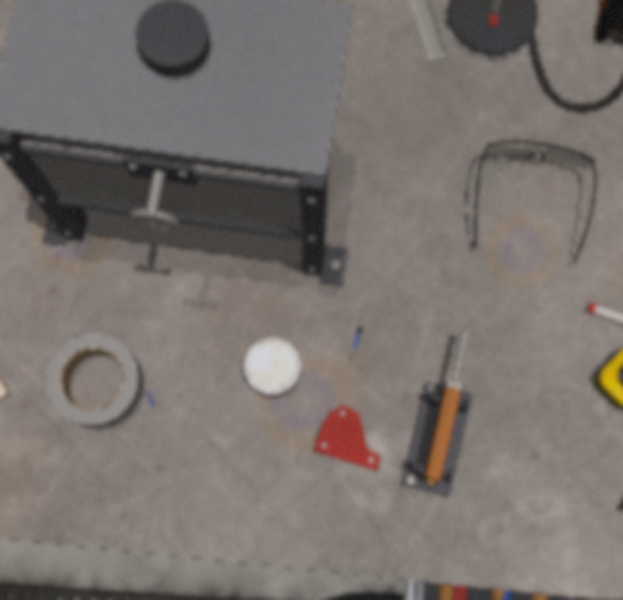

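```bash
cat > pole.py <<'E'
from h import *
from scipy.optimize import least_squares
def mask(p,ext=None):
    h=cv2.cvtColor(p['img'],cv2.COLOR_RGB2HSV)
    m=((h[...,0]>6)&(h[...,0]<20)&(h[...,1]>120)&(h[...,2]>70)).astype(np.uint8)
    return m
E
python3 - <<'E'
from pole import *
ps={n:viewer.grab_frame(n) for n in('scene','top')}
box={'scene':(370,205,425,260),'top':(355,235,390,300)}
obs={}
for n,p in ps.items():
    m=mask(p);x0,y0,x1,y1=box[n];k=np.zeros_like(m);k[y0:y1,x0:x1]=1;m&=k
    pts=cv2.findNonZero(m); r=cv2.minAreaRect(pts);print(n,len(pts),r); obs[n]=m
# fit pose (x,y,z,yaw) of a box by silhouette moments
def sil(p,q):
    c,s=np.cos(q[3]),np.sin(q[3]);P=[]
    for a in(-55,55):
        for b in(-9,9):
            for z in(-17,17): P.append(proj(p,[q[0]+c*a-s*b,q[1]+s*a+c*b,q[2]+z]))
    return cv2.convexHull(np.array(P,np.float32))
def feats(m,p):
    return m
def cost(q):
    o=[]
    for n,p in ps.items():
        h=sil(p,q);x0,y0,x1,y1=box[n]
        k=np.zeros(((y1-y0)*8,(x1-x0)*8),np.uint8)
        cv2.fillConvexPoly(k,((h-[x0-.0,y0-.0]+.5)*8).astype(np.int32),255)
        k=cv2.resize(k,(x1-x0,y1-y0),interpolation=cv2.INTER_AREA)/255.
        o.append(((k-obs[n][y0:y1,x0:x1])**2).sum())
    return sum(o)
from scipy.optimize import minimize
best=min((minimize(cost,[x0,-193,z,y],method='Nelder-Mead',options=dict(initial_simplex=np.array([[x0,-193,z,y]]+[[x0+8*(i==0),-193+6*(i==1),z+5*(i==2),y+.1*(i==3)] for i in range(4)]))) for x0 in(462,472) for z in(58,62) for y in(0,-.1,-.25)),key=lambda r:r.fun)
print(best.x,np.degrees(best.x[3]),best.fun)
T=ps['top'];f=lambda u,v:(180+u/2.307,80+v/2.307)
for z in(58,):print('rod end',atz(T,f(464,334),z),atz(T,f(455,388),58))
print('roof edge',atz(T,f(0,130),364),atz(T,f(328,178),364))
print('stem', atz(T,f(160,172),325),atz(T,f(153,215),325))
S=ps['scene'];g=lambda u,v:(200+u/2.5,120+v/2.5)
print('ring blob',tri([S,T],[g(195,160),f(153,215)]))
for t in('ring','hook_tip','cradle','cradle_seat'):
    for n,p in ps.items(): print(t,n,[(np.round(q['location'],1).tolist(),round(q['score'],2)) for q in viewer.pinpoint(t,p)[:1]])
E
```

```text
scene 238 ((395.173828125, 231.030029296875), (34.65594482421875, 10.088876724243164), 31.607501983642578)
top 295 ((371.0387878417969, 268.76800537109375), (8.011298179626465, 41.22969436645508), 13.570433616638184)
[ 4.66760544e+02 -1.96262109e+02  6.17367769e+01 -1.68585098e-01] -9.659214577204178 206.1744252210688
rod end [ 589.36104993 -216.00162196   58.        ] [ 523.42641131 -209.6776789    58.        ]
roof edge [682.88962911 276.45039664 364.        ] [665.7901458 -40.8829448 364.       ]
stem [668.76685479 125.4573353  325.        ] [624.19375236 126.4802107  325.        ]
ring blob (array([627.36181747, 128.15033711, 304.49292958]), [np.float64(1.3324336177872182), np.float64(1.3872620445345831)])
ring scene [([276.4, 186.2], 0.58)]
ring top [([250.4, 178.3], 0.76)]
hook_tip scene [([365.8, 219.7], 0.75)]
hook_tip top [([384.6, 224.6], 0.56)]
cradle scene [([391.6, 244.9], 0.84)]
cradle top [([375.0, 271.3], 0.62)]
cradle_seat scene [([255.1, 247.2], 0.74)]
cradle_seat top [([373.6, 266.6], 0.56)]
```

```bash
cat > plan.py <<'E'
from h import *
import sys
def pose():
    s=sensors.state(); return np.array(s['ee_pos']),R.from_euler('xyz',s['ee_rot'],degrees=True)
def plan(p,r,tp,trpy,step=40,n=None):
    tr=R.from_euler('xyz',trpy,degrees=True); tp=np.array(tp,float)
    w=(r.inv()*tr).as_rotvec()
    if n is None:n=int(np.ceil(max(np.linalg.norm(tp-p)/step,np.linalg.norm(w)/.12,1)))
    out=[];q=p
    for i in range(n):
        d=r.inv().apply((tp-p)/n)/10
        out.append(np.r_[d.round(2),(w/n).round(4)]+0.); r=r*R.from_rotvec(w/n)
    print(n,'rows')
    for i in range(0,n,5): print([float(v) for row in out[i:i+5] for v in row])
    return tp,tr
E
python3 - <<'E'
from plan import *
S=viewer.grab_frame('scene');print('vise',atz(S,(425,172),60),atz(S,(410,155),100))
p,r=pose()
p,r=plan(p,r,[482,-197.5,190],[180,0,-9.7])
p,r=plan(p,r,[482,-197.5,100],[180,0,-9.7])
p,r=plan(p,r,[482,-197.5,53],[180,0,-9.7],20)
E
```

```text
vise [ 583.78978493 -633.19981246   60.        ] [ 671.29829053 -658.8151296   100.        ]
11 rows
[3.42, -1.95, 0.06, 0.0, 0.0, 0.0495, 3.32, -2.12, 0.06, 0.0, 0.0, 0.0495, 3.21, -2.28, 0.06, 0.0, 0.0, 0.0495, 3.09, -2.44, 0.06, 0.0, 0.0, 0.0495, 2.97, -2.59, 0.06, 0.0, 0.0, 0.0495]
[2.84, -2.73, 0.06, 0.0, 0.0, 0.0495, 2.7, -2.87, 0.06, 0.0, 0.0, 0.0495, 2.55, -3.0, 0.06, 0.0, 0.0, 0.0495, 2.4, -3.12, 0.06, 0.0, 0.0, 0.0495, 2.25, -3.24, 0.06, 0.0, 0.0, 0.0495]
[2.08, -3.34, 0.06, 0.0, 0.0, 0.0495]
3 rows
[0.0, 0.0, 3.0, 0.0, 0.0, 0.0, 0.0, 0.0, 3.0, 0.0, 0.0, 0.0, 0.0, 0.0, 3.0, 0.0, 0.0, 0.0]
3 rows
[0.0, 0.0, 1.57, 0.0, 0.0, 0.0, 0.0, 0.0, 1.57, 0.0, 0.0, 0.0, 0.0, 0.0, 1.57, 0.0, 0.0, 0.0]
```

Call:
step_arm:
  plan: [3.42, -1.95, 0.06, 0, 0, 0.0495, 3.32, -2.12, 0.06, 0, 0, 0.0495, 3.21, -2.28, 0.06, 0, 0, 0.0495, 3.09, -2.44, 0.06, 0, 0, 0.0495, 2.97, -2.59, 0.06, 0, 0, 0.0495]
  hand: 9.1

```text
time_s: 1.97
ee_pos: [334.6, -380.2, 194.1]
ee_rot: [180.0, -0.0, 7.1]
force: [0.5, -0.9, -0.1]
gripper_width: 91.1
gripper_force: 0.0
```

Call:
step_arm:
  plan: [2.84, -2.73, 0.06, 0, 0, 0.0495, 2.7, -2.87, 0.06, 0, 0, 0.0495, 2.55, -3.0, 0.06, 0, 0, 0.0495, 2.4, -3.12, 0.06, 0, 0, 0.0495, 2.25, -3.24, 0.06, 0, 0, 0.0495]

```text
time_s: 2.38
ee_pos: [458.2, -226.4, 191.2]
ee_rot: [180.0, -0.0, -7.0]
force: [0.8, -0.5, -0.6]
gripper_width: 91.2
gripper_force: 0.0
```

Call:
step_arm:
  plan: [2.08, -3.34, 0.06, 0, 0, 0.0495, 0, 0, 3, 0, 0, 0, 0, 0, 3, 0, 0, 0, 0, 0, 0.5, 0, 0, 0, 0, 0, 0, 0, 0, 0]

```text
time_s: 2.8
ee_pos: [480.5, -196.7, 123.7]
ee_rot: [-179.9, 0.3, -9.7]
force: [0.1, -0.2, 0.4]
gripper_width: 91.0
gripper_force: 0.0
```

Run:
```python
from plan import *
o=[]
for n,c in(('scene',(340,180,440,280)),('top',(320,220,420,320))):
    p=viewer.grab_frame(n); i=p['img'].copy(); i=cv2.resize(i[c[1]:c[3],c[0]:c[2]],(400,400),interpolation=cv2.INTER_CUBIC)
    # overlay predicted cradle uprights
    yaw=np.radians(-9.7);C=np.array([467,-195.5,0]);ex=np.array([np.cos(yaw),np.sin(yaw),0]);ey=np.array([-ex[1],ex[0],0])
    for a in(-48,-38,38,48):
        q=[(np.array(proj(p,C+a*ex+b*ey+[0,0,z]))-c[:2]+.5)*4 for b,z in((-25,8),(-25,45),(25,45),(25,8))]
        cv2.polylines(i,[np.int32(q)],False,(0,255,0) if abs(a)==38 else (255,255,0),1)
    o.append(i)
cv2.imwrite('pics/c.png',np.hstack(o)[:,:,::-1])
```

```text
(no output)
```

View pics/c.png

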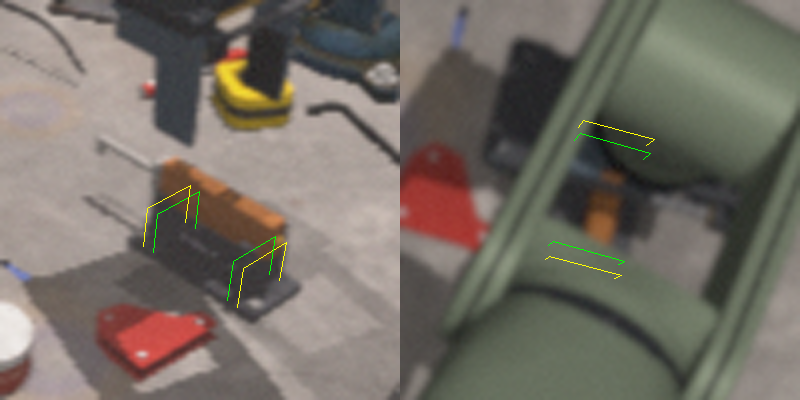

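Run:
```python
from plan import *
p=viewer.grab_frame('scene')
for u in((133,240),(255,320),(300,286)):print(atz(p,(340+u[0]/4-.5,180+u[1]/4-.5),6))
yaw=np.radians(-9.7);C=np.array([467,-195.5,0]);ex=np.array([np.cos(yaw),np.sin(yaw),0]);ey=np.array([-ex[1],ex[0],0])
for a,b in((65,30),(-65,30),(-65,-30)):print(C+a*ex+b*ey)
# handle ends, top face
for u in((163,158),(284,220)):print('top face end L/R',atz(p,(340+u[0]/4-.5,180+u[1]/4-.5),75))
for a in(55,-55):print(C+a*ex)
q,r=pose(); plan(q,r,[482,-197.5,75],[180,0,-9.7]);plan(np.array([482,-197.5,75]),r,[482,-197.5,53],[180,0,-9.7],12)
```

```text
[ 530.99474651 -182.52737824    6.        ]
[ 407.54763174 -160.51462123    6.        ]
[ 401.29869558 -218.75396031    6.        ]
[ 536.12540688 -176.8807056     0.        ]
[ 407.9839559  -154.97708626    0.        ]
[ 397.87459312 -214.1192944     0.        ]
top face end L/R [ 526.18725697 -207.89304636   75.        ]
top face end L/R [ 413.88219838 -197.62477675   75.        ]
[ 521.2136908  -204.76691588    0.        ]
[ 412.7863092  -186.23308412    0.        ]
2 rows
[-0.06, -0.04, 2.6, 0.0004, -0.0015, -0.0007, -0.06, -0.04, 2.6, 0.0004, -0.0015, -0.0007]
2 rows
[0.0, 0.0, 1.1, 0.0004, -0.0015, -0.0007, 0.0, 0.0, 1.1, 0.0004, -0.0015, -0.0007]
```

Call:
step_arm:
  plan: [-0.1, 0.15, 2.6, 0, 0, 0, -0.1, 0.15, 2.6, 0, 0, 0, 0, 0, 1.1, 0, 0, 0, 0, 0, 1.1, 0, 0, 0, 0, 0, 0, 0, 0, 0]

```text
time_s: 3.37
ee_pos: [479.0, -200.5, 51.0]
ee_rot: [-180.0, 0.1, -9.8]
force: [-0.3, -0.2, 0.3]
gripper_width: 90.6
gripper_force: 0.0
```

Call:
step_arm:
  plan: [0, 0, 0, 0, 0, 0, 0, 0, 0, 0, 0, 0, 0, 0, 0, 0, 0, 0, 0, 0, 0, 0, 0, 0, 0, 0, 0, 0, 0, 0]
  hand: 2.6
  newtons: 5

```text
time_s: 3.78
ee_pos: [479.9, -200.3, 52.1]
ee_rot: [180.0, -0.1, -9.7]
force: [0.1, 0.2, 0.3]
gripper_width: 60.9
gripper_force: 0.0
```

Call:
step_arm:
  plan: [0, 0, 0, 0, 0, 0, 0, 0, 0, 0, 0, 0, 0, 0, 0, 0, 0, 0, 0, 0, 0, 0, 0, 0, 0, 0, 0, 0, 0, 0]
  hand: 0
  newtons: 4

```text
time_s: 4.2
ee_pos: [479.5, -200.0, 51.3]
ee_rot: [180.0, 0.0, -9.7]
force: [-0.6, 0.6, 0.4]
gripper_width: 27.6
gripper_force: 0.0
```

Call:
step_arm:
  plan: [0, 0, 0, 0, 0, 0, 0, 0, 0, 0, 0, 0]

```text
time_s: 4.37
ee_pos: [479.5, -200.0, 51.3]
ee_rot: [-180.0, 0.0, -9.7]
force: [0.8, 0.2, -0.4]
gripper_width: 17.8
gripper_force: 4.0
```

Call:
step_arm:
  plan: [0, 0, 0, 0, 0, 0, 0, 0, 0, 0, 0, 0]

```text
time_s: 4.53
ee_pos: [479.5, -200.0, 51.3]
ee_rot: [-180.0, 0.0, -9.7]
force: [-0.2, 1.0, 0.2]
gripper_width: 17.8
gripper_force: 4.0
```

Call:
step_arm:
  plan: [0, 0, 0, 0, 0, 0, 0, 0, 0, 0, 0, 0, 0, 0, -0.5, 0, 0, 0, 0, 0, -1.5, 0, 0, 0, 0, 0, -3, 0, 0, 0]
  newtons: 60

```text
time_s: 4.95
ee_pos: [476.7, -198.9, 99.0]
ee_rot: [-179.9, 0.5, -9.7]
force: [0.4, 0.4, -2.2]
gripper_width: 17.3
gripper_force: 60.0
```

Call:
step_arm:
  plan: [0, 0, -4, 0, 0, 0, 0, 0, -4, 0, 0, 0, 0, 0, -4, 0, 0, 0, 0, 0, -4, 0, 0, 0, 0, 0, -3, 0, 0, 0]

```text
time_s: 5.37
ee_pos: [479.7, -200.2, 295.3]
ee_rot: [179.9, -0.2, -9.7]
force: [1.3, -0.4, -1.6]
gripper_width: 17.5
gripper_force: 60.0
```

Run:
```python
from plan import *
ps=[viewer.grab_frame('scene'),viewer.grab_frame('top')]
q,r=pose();print(q,r.as_euler('xyz',degrees=True),sensors.state()['force'])
for t in('hook_tip','hook_pole','ring'):
    u=[viewer.pinpoint(t,p)[:1] for p in ps];print(t,u)
    if all(u):
        X,e=tri(ps,[v[0]['location'] for v in u]);print(X,e,'tool',r.inv().apply(X-q))
    for h in(12,15,18):
        P=q+r.apply([-h+125,0,7]); 
    print([proj(p,q+r.apply([-13+125,0,7])) for p in ps] if t=='hook_tip' else '')
p,r=plan(q,r,[536,132.6,225],[180,0,-3.1],38)
p,r=plan(p,r,[510,134,300],[180,0,-3.1],30)
```

```text
[ 481.86244507 -201.11048976  297.59177145] [179.82237786  -0.6878077   -9.72230511] [-0.01071637 -0.30478849 -1.38116972]
hook_tip [[{'location': [372.8, 148.5], 'score': 0.69}], []]
[[np.float64(370.2439852322433), np.float64(148.80339061572263)], [np.float64(396.46717800074543), np.float64(204.8839721307598)]]
hook_pole [[{'location': [406.4, 158.3], 'score': 0.64}], [{'location': [383.3, 256.7], 'score': 0.66}]]
[ 465.08835382 -197.0552873   308.51958271] [np.float64(1.3926435740524312), np.float64(1.707495141868677)] tool [-17.08557256  -1.12974701 -11.13726829]

ring [[{'location': [275.2, 184.9], 'score': 0.76}], [{'location': [247.4, 176.9], 'score': 0.62}]]
[625.80318193 129.70668507 300.78908318] [np.float64(1.6678230429015775), np.float64(1.7286753187393418)] tool [  86.03949415 -350.36523712   -3.25080868]

10 rows
[-0.04, -3.38, 0.72, 0.0004, -0.0012, -0.0116, 0.0, -3.38, 0.72, 0.0004, -0.0012, -0.0116, 0.04, -3.38, 0.72, 0.0004, -0.0012, -0.0116, 0.08, -3.38, 0.72, 0.0004, -0.0012, -0.0116, 0.12, -3.38, 0.72, 0.0004, -0.0012, -0.0116]
[0.16, -3.38, 0.72, 0.0004, -0.0012, -0.0116, 0.2, -3.38, 0.72, 0.0004, -0.0012, -0.0116, 0.24, -3.37, 0.72, 0.0004, -0.0012, -0.0116, 0.28, -3.37, 0.72, 0.0004, -0.0012, -0.0116, 0.32, -3.37, 0.73, 0.0004, -0.0012, -0.0116]
3 rows
[-0.87, 0.0, -2.5, 0.0, 0.0, 0.0, -0.87, 0.0, -2.5, 0.0, 0.0, 0.0, -0.87, 0.0, -2.5, 0.0, 0.0, 0.0]
```

Run:
```python
from plan import *
q,r=pose();print(q)
plan(np.array([479.5,-200,297]),R.from_euler('xyz',[180,0,-9.7],degrees=True),[480,137,303],[180,0,-3.1],38)
```

```text
[ 478.54760488 -199.63837549  289.38832161]
9 rows
[-0.63, -3.69, -0.07, 0.0, 0.0, -0.0128, -0.58, -3.7, -0.07, 0.0, 0.0, -0.0128, -0.53, -3.71, -0.07, 0.0, 0.0, -0.0128, -0.48, -3.71, -0.07, 0.0, 0.0, -0.0128, -0.44, -3.72, -0.07, 0.0, 0.0, -0.0128]
[-0.39, -3.72, -0.07, 0.0, 0.0, -0.0128, -0.34, -3.73, -0.07, 0.0, 0.0, -0.0128, -0.29, -3.73, -0.07, 0.0, 0.0, -0.0128, -0.24, -3.74, -0.07, 0.0, 0.0, -0.0128]
```

Call:
step_arm:
  plan: [-0.63, -3.69, -0.15, 0, 0, -0.0128, -0.58, -3.7, -0.15, 0, 0, -0.0128, -0.53, -3.71, -0.15, 0, 0, -0.0128, -0.48, -3.71, -0.15, 0, 0, -0.0128, -0.44, -3.72, -0.15, 0, 0, -0.0128]

```text
time_s: 6.18
ee_pos: [478.9, -11.3, 297.6]
ee_rot: [180.0, 0.2, -6.1]
force: [-0.0, 0.7, -1.6]
gripper_width: 17.2
gripper_force: 60.0
```

Call:
step_arm:
  plan: [-0.39, -3.72, -0.15, 0, 0, -0.0128, -0.34, -3.73, -0.15, 0, 0, -0.0128, -0.29, -3.73, -0.15, 0, 0, -0.0128, -0.24, -3.74, -0.15, 0, 0, -0.0128, 0, 0, 0, 0, 0, 0]

```text
time_s: 6.6
ee_pos: [479.4, 143.0, 303.5]
ee_rot: [-179.8, 0.2, -2.7]
force: [0.1, -0.7, -1.1]
gripper_width: 17.1
gripper_force: 60.0
```

Call:
step_arm:
  plan: [0, 0, 0, 0, 0, 0, 0, 0, 0, 0, 0, 0]

```text
time_s: 6.77
ee_pos: [479.7, 136.5, 303.8]
ee_rot: [179.9, 0.1, -3.1]
force: [0.0, -0.6, -1.9]
gripper_width: 17.3
gripper_force: 60.0
```

Run:
```python
from plan import *
o=[];ps=[]
for n,c in(('scene',(240,150,340,250)),('top',(200,130,300,230))):
    p=viewer.grab_frame(n);ps.append(p);o.append(cv2.resize(p['img'][c[1]:c[3],c[0]:c[2]],(400,400),interpolation=cv2.INTER_CUBIC))
cv2.imwrite('pics/d.png',np.hstack(o)[:,:,::-1])
q,r=pose();print(q,sensors.state()['force'])
for t in('hook_tip','ring'):
    u=[viewer.pinpoint(t,p)[:1] for p in ps];print(t,u)
    if all(u):
        X,e=tri(ps,[v[0]['location'] for v in u]);print(X,e,'tool',r.inv().apply(X-q))
    print([proj(p,q+r.apply([111,0,5.3])) for p in ps])
```

```text
[479.94807103 135.69530581 304.25869285] [-0.13780807 -0.32828003 -1.42584665]
hook_tip [[{'location': [285.5, 190.1], 'score': 0.55}], [{'location': [245.6, 190.4], 'score': 0.5}]]
[593.07544816 129.14187379 298.96285678] [np.float64(1.2286022784457458), np.float64(1.256635664881201)] tool [113.32272946   0.18943642   5.16913048]
[[np.float64(287.2797876395745), np.float64(190.8751229191405)], [np.float64(244.70021941311205), np.float64(190.28636712539432)]]
ring [[{'location': [277.8, 182.4], 'score': 0.56}], [{'location': [249.7, 177.4], 'score': 0.93}]]
[623.54931179 123.25223235 305.844137  ] [np.float64(1.565835015905755), np.float64(1.6321007444745894)] tool [144.07136654   4.3663495   -1.74252434]
[[np.float64(287.2797876395745), np.float64(190.8751229191405)], [np.float64(244.70021941311205), np.float64(190.28636712539432)]]
```

View pics/d.png

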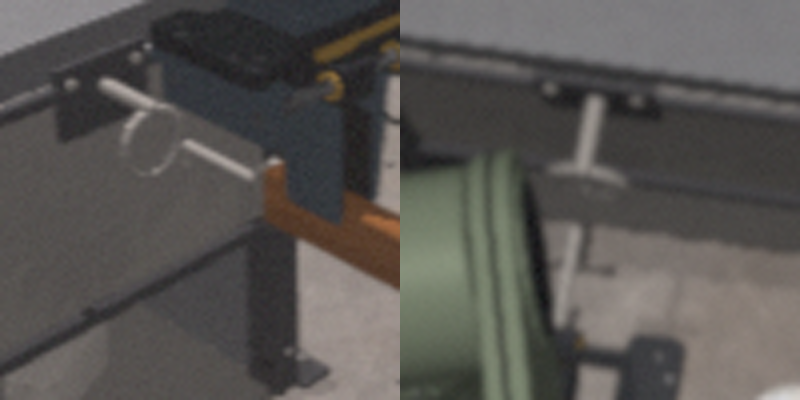

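Run:
```python
from plan import *
ps=[viewer.grab_frame('scene'),viewer.grab_frame('top')]
q,r=pose();print(q)
for l,u in(('net',[(276.6,184.3),(248.4,177.3)]),('eye',[(277.3,184.8),(247,175)]),('elbow',[(286.2,186),(244.2,187)])):
    X,e=tri(ps,u);print(l,X,np.round(e,1),'tool',r.inv().apply(X-q))
print([proj(p,q+r.apply([115,0,-6.7])) for p in ps])
print('ring pred', [[np.round(proj(p,[625,128,303+dz]),1) for p in ps] for dz in(-18,0,21)])
```

```text
[480.15873948 136.24207193 304.90024706]
net [624.45564055 126.83971894 301.86447778] [1.5 1.6] tool [144.59621585   1.34200518   3.0576422 ]
eye [626.24386947 128.19617669 301.78607818] [0.2 0.2] tool [ 1.46306019e+02 -1.12052584e-01  3.13623095e+00]
elbow [594.88196285 129.13884549 310.47359898] [0.3 0.3] tool [114.94165029   0.69580488  -5.55598245]
[[np.float64(285.6672022363459), np.float64(185.58177462332335)], [np.float64(243.97722753124353), np.float64(187.05105764643787)]]
ring pred [[array([277.9, 191. ]), array([248.1, 177.7])], [array([277.5, 184.4]), array([247.1, 175.6])], [array([277. , 176.6]), array([245.8, 172.9])]]
```

Call:
step_arm:
  plan: [0, 0, 0.25, 0, 0, 0, 1, 0, 0, 0, 0, 0, 1, 0, 0, 0, 0, 0, 1, 0, 0, 0, 0, 0, 0.5, 0, 0, 0, 0, 0]

```text
time_s: 7.58
ee_pos: [517.0, 134.9, 301.9]
ee_rot: [180.0, -0.0, -3.1]
force: [-0.2, 0.9, -2.0]
gripper_width: 17.2
gripper_force: 60.0
```

Call:
step_arm:
  plan: [0.7, 0, 0, 0, 0, 0, 0.7, 0, 0, 0, 0, 0, 0.7, 0, 0, 0, 0, 0, 0.6, 0, 0, 0, 0, 0, 0, 0, 0, 0, 0, 0]

```text
time_s: 8.0
ee_pos: [543.2, 133.5, 302.0]
ee_rot: [180.0, -0.0, -3.1]
force: [-0.5, -0.4, -1.5]
gripper_width: 17.3
gripper_force: 60.0
```

Run:
```python
from plan import *
o=[];ps=[]
for n,c in(('scene',(240,150,340,250)),('top',(200,130,300,230))):
    p=viewer.grab_frame(n);ps.append(p);o.append(cv2.resize(p['img'][c[1]:c[3],c[0]:c[2]],(400,400),interpolation=cv2.INTER_CUBIC))
cv2.imwrite('pics/e.png',np.hstack(o)[:,:,::-1])
q,r=pose();print(q,sensors.state()['force'],r.inv().apply(np.array([626,128,302])-q))
```

```text
[542.0153728  133.54341258 302.15532573] [ 0.43676308 -0.28464798 -2.1000645 ] [84.16204706  0.9539535   0.10470452]
```

View pics/e.png

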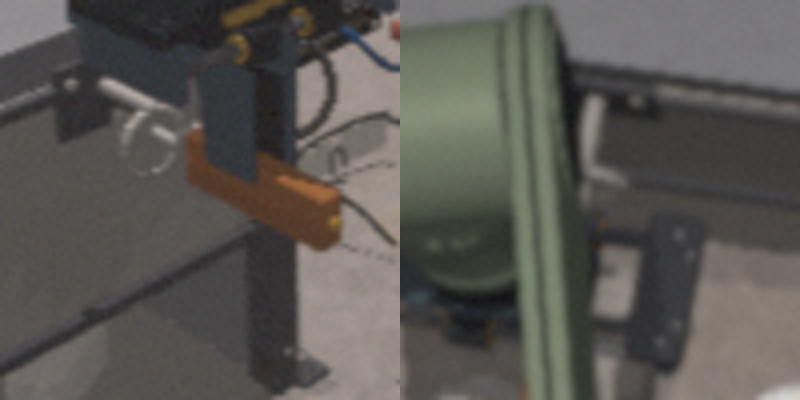

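Call:
step_arm:
  plan: [0, 0, 0.3, 0, 0, 0, 0, 0, 0.4, 0, 0, 0, 0, 0, 0.4, 0, 0, 0, 0, 0, 0.3, 0, 0, 0, 0, 0, 0.2, 0, 0, 0]

```text
time_s: 8.52
ee_pos: [541.6, 133.5, 285.7]
ee_rot: [180.0, 0.1, -3.1]
force: [-0.5, -0.1, -2.1]
gripper_width: 17.2
gripper_force: 60.0
```

Call:
step_arm:
  plan: [0, 0, 0.15, 0, 0, 0, 0, 0, 0.15, 0, 0, 0, 0, 0, 0.15, 0, 0, 0, 0, 0, 0.2, 0, 0, 0, 0, 0, 0.2, 0, 0, 0]

```text
time_s: 8.93
ee_pos: [542.1, 133.6, 277.9]
ee_rot: [-180.0, -0.0, -3.1]
force: [-0.5, 0.3, -0.2]
gripper_width: 16.9
gripper_force: 60.0
```

Call:
step_arm:
  plan: [0, 0, 0.25, 0, 0, 0, 0, 0, 0.25, 0, 0, 0, 0, 0, 0.25, 0, 0, 0, 0, 0, 0.25, 0, 0, 0, 0, 0, 0.25, 0, 0, 0]

```text
time_s: 9.35
ee_pos: [542.1, 133.6, 265.2]
ee_rot: [-180.0, -0.0, -3.1]
force: [-0.2, 0.8, 0.8]
gripper_width: 17.4
gripper_force: 60.0
```

Call:
step_arm:
  plan: [0, 0, 0.3, 0, 0, 0, 0, 0, 0.35, 0, 0, 0, 0, 0, 0.35, 0, 0, 0, 0, 0, 0.35, 0, 0, 0, 0, 0, 0.35, 0, 0, 0]

```text
time_s: 9.77
ee_pos: [542.0, 133.6, 247.9]
ee_rot: [180.0, -0.0, -3.1]
force: [-0.4, 0.2, 0.3]
gripper_width: 17.2
gripper_force: 60.0
```

Call:
step_arm:
  plan: [0, 0, 0.35, 0, 0, 0, 0, 0, 0.35, 0, 0, 0, 0, 0, 0.35, 0, 0, 0, 0, 0, 0.35, 0, 0, 0, 0, 0, 0.35, 0, 0, 0]

```text
time_s: 10.18
ee_pos: [542.0, 133.6, 230.5]
ee_rot: [180.0, -0.0, -3.1]
force: [-1.2, 0.3, 0.3]
gripper_width: 17.5
gripper_force: 60.0
```

Call:
step_arm:
  plan: [0, 0, 0.35, 0, 0, 0, 0, 0, 0.35, 0, 0, 0, 0, 0, 0.35, 0, 0, 0, 0, 0, 0.35, 0, 0, 0, 0, 0, 0.35, 0, 0, 0]

```text
time_s: 10.6
ee_pos: [542.0, 133.6, 213.0]
ee_rot: [180.0, -0.0, -3.1]
force: [0.3, -0.1, 0.1]
gripper_width: 17.4
gripper_force: 60.0
```

Call:
step_arm:
  plan: [0, 0, 0.35, 0, 0, 0, 0, 0, 0.35, 0, 0, 0, 0, 0, 0.35, 0, 0, 0, 0, 0, 0.35, 0, 0, 0, 0, 0, 0.35, 0, 0, 0]

```text
time_s: 11.02
ee_pos: [542.0, 133.5, 195.5]
ee_rot: [180.0, -0.0, -3.1]
force: [-0.0, 0.6, 1.2]
gripper_width: 17.4
gripper_force: 60.0
```

Call:
step_arm:
  plan: [0, 0, 0.3, 0, 0, 0, 0, 0, 0.25, 0, 0, 0, 0, 0, 0.2, 0, 0, 0, 0, 0, 0.2, 0, 0, 0, 0, 0, 0.2, 0, 0, 0]

```text
time_s: 11.43
ee_pos: [542.0, 133.5, 184.2]
ee_rot: [180.0, -0.0, -3.1]
force: [-0.7, 0.4, -1.0]
gripper_width: 17.0
gripper_force: 60.0
```

Call:
step_arm:
  plan: [0, 0, 0.15, 0, 0, 0, 0, 0, 0.15, 0, 0, 0, 0, 0, 0.15, 0, 0, 0]

```text
time_s: 11.68
ee_pos: [542.0, 133.5, 179.7]
ee_rot: [180.0, -0.0, -3.1]
force: [0.1, -0.1, 0.4]
gripper_width: 17.1
gripper_force: 60.0
```

Call:
step_arm:
  plan: [0, 0, 0.15, 0, 0, 0, 0, 0, 0.15, 0, 0, 0]

```text
time_s: 11.85
ee_pos: [542.0, 133.5, 176.7]
ee_rot: [180.0, -0.0, -3.1]
force: [-0.2, 0.8, 1.1]
gripper_width: 17.4
gripper_force: 60.0
```

Call:
step_arm:
  plan: [0, 0, 0.15, 0, 0, 0, 0, 0, 0.15, 0, 0, 0]

```text
time_s: 12.02
ee_pos: [542.0, 133.6, 173.7]
ee_rot: [180.0, -0.0, -3.1]
force: [0.1, 0.3, 1.0]
gripper_width: 17.6
gripper_force: 60.0
```

Call:
step_arm:
  plan: [0, 0, 0.1, 0, 0, 0, 0, 0, 0.1, 0, 0, 0]

```text
time_s: 12.18
ee_pos: [542.0, 133.6, 171.7]
ee_rot: [180.0, -0.0, -3.1]
force: [0.5, 1.1, 0.8]
gripper_width: 17.3
gripper_force: 60.0
```

Call:
step_arm:
  plan: [0, 0, 0.1, 0, 0, 0, 0, 0, 0.1, 0, 0, 0]

```text
time_s: 12.35
ee_pos: [542.0, 133.5, 169.8]
ee_rot: [180.0, -0.0, -3.1]
force: [0.3, 0.0, 0.7]
gripper_width: 17.7
gripper_force: 60.0
```

Call:
step_arm:
  plan: [0, 0, 0.1, 0, 0, 0, 0, 0, 0.1, 0, 0, 0]

```text
time_s: 12.52
ee_pos: [542.0, 133.5, 167.8]
ee_rot: [180.0, -0.0, -3.1]
force: [0.2, -0.6, 0.3]
gripper_width: 17.1
gripper_force: 60.0
```

Call:
step_arm:
  plan: [0, 0, 0.1, 0, 0, 0, 0, 0, 0.1, 0, 0, 0]

```text
time_s: 12.68
ee_pos: [542.0, 133.6, 166.0]
ee_rot: [180.0, -0.0, -3.1]
force: [-1.7, 0.5, 3.3]
gripper_width: 17.5
gripper_force: 60.0
```

Call:
step_arm:
  plan: [0, 0, 0.1, 0, 0, 0, 0, 0, 0.1, 0, 0, 0]

```text
time_s: 12.85
ee_pos: [542.0, 133.6, 164.5]
ee_rot: [-180.0, -0.0, -3.1]
force: [-3.4, -0.1, 5.5]
gripper_width: 17.5
gripper_force: 60.0
```

Call:
step_arm:
  plan: [0, 0, 0.1, 0, 0, 0, 0, 0, 0.1, 0, 0, 0]

```text
time_s: 13.02
ee_pos: [542.0, 133.6, 162.7]
ee_rot: [-180.0, -0.0, -3.1]
force: [-2.1, 0.1, 4.8]
gripper_width: 17.4
gripper_force: 60.0
```

Run:
```python
from plan import *
c=(230,190,350,290)
p=viewer.grab_frame('scene')
i=cv2.resize(p['img'][c[1]:c[3],c[0]:c[2]],(720,600),interpolation=cv2.INTER_CUBIC)
q,r=pose();s=sensors.state();print(q,s['force'],s['torque'])
for X in([-69,0,-6.7],[41,0,-6.7],[111,0,-6.7],[111,0,9.3]):
    u=(np.array(proj(p,q+r.apply(X)))-c[:2]+.5)*6;cv2.circle(i,tuple(int(v) for v in u),3,(0,255,0),-1)
cv2.imwrite('pics/f.png',i[:,:,::-1])
```

```text
[541.99538626 133.61761377 162.41109805] [-1.40013082  0.25860685  4.18040031] [ 0.06344843 -0.0924694   0.00784276]
```

View pics/f.png

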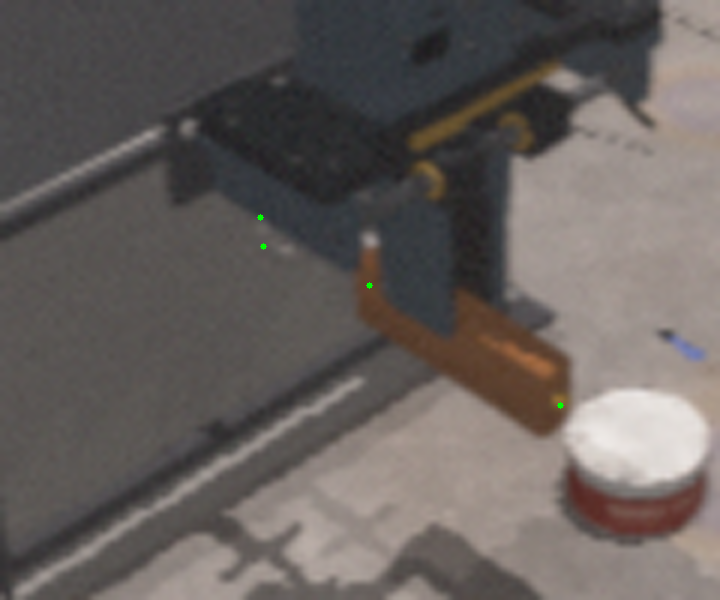

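Run:
```python
from plan import *
c=(230,190,350,290)
p=viewer.grab_frame('scene');q,r=pose();s=sensors.state();print(q,s['force'],s['torque'])
for a in(0,4,8,12,16,20):
    A=R.from_euler('y',a,degrees=True) # tool frame; z down -> nose up for + about tool y?
    o=[]
    for X in([55,9,-17],[-55,9,-17],[-55,9,17],[55,9,17]): # pole frame
        t=np.array([X[0]-14,-X[1],-6.7-X[2]]); t=A.apply(t-[0,0,-5])+[0,0,-5]
        o.append(((np.array(proj(p,q+r.apply(t)))-c[:2]+.5)*6).round().astype(int).tolist())
    print(a,o,A.apply([111,0,0])[2])
```

```text
[542.00683206 133.58605589 162.33743449] [-1.43459981  0.36443712  4.50155516] [ 0.0328614  -0.06742103  0.07160354]
0 [[355, 327], [544, 450], [545, 382], [351, 262]] 0.0
4 [[353, 320], [542, 458], [547, 393], [354, 257]] -7.742968585597908
8 [[351, 314], [539, 465], [548, 404], [356, 254]] -15.448214206567263
12 [[350, 308], [535, 471], [549, 414], [359, 250]] -23.078197680771282
16 [[349, 302], [531, 477], [549, 425], [362, 247]] -30.595746495686907
20 [[349, 296], [526, 482], [548, 434], [365, 245]] -37.964235909149224
```

Call:
step_arm:
  plan: [0, 0, 0.1, 0, 0, 0, 0, 0, 0.05, 0, 0, 0]

```text
time_s: 13.28
ee_pos: [542.0, 133.6, 160.5]
ee_rot: [-180.0, -0.0, -3.1]
force: [-1.7, 0.7, 3.9]
gripper_width: 17.3
gripper_force: 60.0
```

Call:
step_arm:
  plan: [0, 0, 0.1, 0, 0, 0, 0, 0, 0.05, 0, 0, 0]

```text
time_s: 13.45
ee_pos: [542.0, 133.5, 158.5]
ee_rot: [180.0, 0.0, -3.1]
force: [-0.5, 0.7, 1.7]
gripper_width: 17.3
gripper_force: 60.0
```

Call:
step_arm:
  plan: [0, 0, 0.05, 0, 0, 0, 0, 0, 0.0, 0, 0, 0]

```text
time_s: 13.62
ee_pos: [542.0, 133.5, 157.8]
ee_rot: [180.0, 0.0, -3.1]
force: [0.1, 0.9, 0.4]
gripper_width: 17.0
gripper_force: 60.0
```

Run:
```python
from plan import *
o=[];f=[]
for n,c in(('scene',(230,190,330,290)),('top',(200,130,300,230))):
    p=viewer.grab_frame(n);o.append(cv2.resize(p['img'][c[1]:c[3],c[0]:c[2]],(400,400),interpolation=cv2.INTER_CUBIC))
    s=sensors.state();f.append(np.r_[s['force'],s['torque']].round(2))
cv2.imwrite('pics/g.png',np.hstack(o)[:,:,::-1]);print(f,s['ee_pos'])
```

```text
[array([ 0.33,  0.53,  0.64,  0.13, -0.15,  0.02]), array([ 0.1 ,  0.08,  0.16,  0.09, -0.13,  0.07])] [541.99929001 133.51438053 157.82131931]
```

View pics/g.png

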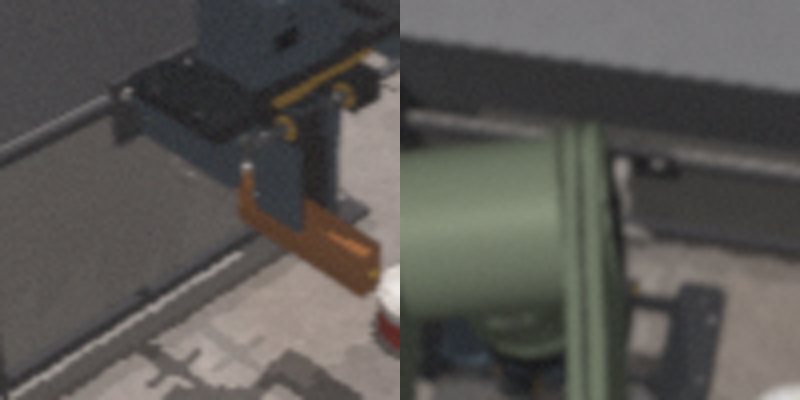

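Call:
step_arm:
  plan: [0, 0, -0.15, 0, 0, 0, 0, 0, -0.15, 0, 0, 0]

```text
time_s: 13.88
ee_pos: [541.4, 133.2, 160.7]
ee_rot: [180.0, 0.1, -3.1]
force: [0.6, 1.2, -1.7]
gripper_width: 17.1
gripper_force: 60.0
```

Call:
step_arm:
  plan: [0, 0, -0.1, 0, 0, 0, 0, 0, 0, 0, 0, 0]

```text
time_s: 14.05
ee_pos: [541.9, 133.5, 162.3]
ee_rot: [180.0, 0.0, -3.1]
force: [-0.2, -0.1, -2.0]
gripper_width: 17.2
gripper_force: 60.0
```

Run:
```python
from plan import *
f=[]
for k in range(4):
    viewer.grab_frame('top');s=sensors.state();f.append(s['force'])
print(np.mean(f,0),s['ee_pos'])
```

```text
[ 0.23384117 -0.49754766 -1.33983548] [541.86699698 133.4908506  162.18798707]
```

Call:
step_arm:
  plan: [0, 0, 0.1, 0, 0, 0, 0, 0, 0.1, 0, 0, 0]

```text
time_s: 14.42
ee_pos: [542.0, 133.5, 160.3]
ee_rot: [180.0, -0.0, -3.1]
force: [-0.7, 0.2, -1.0]
gripper_width: 17.6
gripper_force: 60.0
```

Call:
step_arm:
  plan: [0, 0, 0.1, 0, 0, 0, 0, 0, 0, 0, 0, 0]

```text
time_s: 14.58
ee_pos: [541.8, 133.5, 159.0]
ee_rot: [180.0, 0.0, -3.1]
force: [-0.0, -0.0, -1.5]
gripper_width: 17.3
gripper_force: 60.0
```

Call:
step_arm:
  plan: [0, 0, 0.1, 0, 0, 0, 0, 0, 0, 0, 0, 0]

```text
time_s: 14.75
ee_pos: [542.0, 133.6, 158.2]
ee_rot: [180.0, -0.0, -3.1]
force: [-0.3, -0.1, -1.1]
gripper_width: 17.5
gripper_force: 60.0
```

Call:
step_arm:
  plan: [0, 0, 0.05, 0, 0, 0, 0, 0, 0, 0, 0, 0]

```text
time_s: 14.92
ee_pos: [542.0, 133.6, 158.0]
ee_rot: [-180.0, -0.0, -3.1]
force: [-0.5, 0.2, 0.4]
gripper_width: 17.2
gripper_force: 60.0
```

Call:
step_arm:
  plan: [0, 0, 0.05, 0, 0, 0, 0, 0, 0, 0, 0, 0]

```text
time_s: 15.08
ee_pos: [542.0, 133.6, 157.5]
ee_rot: [-180.0, -0.0, -3.1]
force: [-0.3, 0.3, 0.8]
gripper_width: 17.7
gripper_force: 60.0
```

Call:
step_arm:
  plan: [0, 0, 0.05, 0, 0, 0, 0, 0, 0, 0, 0, 0]

```text
time_s: 15.25
ee_pos: [542.0, 133.6, 156.9]
ee_rot: [180.0, -0.0, -3.1]
force: [-0.4, 0.3, 1.8]
gripper_width: 17.5
gripper_force: 60.0
```

Run:
```python
from plan import *
f=[]
for k in range(4):
    viewer.grab_frame('top');s=sensors.state();f.append(s['force'])
print(np.mean(f,0),s['ee_pos'])
```

```text
[-0.21618343  0.37048202  0.63878501] [542.08412452 133.55331362 156.89055134]
```

Call:
step_arm:
  plan: [0, 0, -0.15, 0, 0, 0, 0, 0, -0.15, 0, 0, 0, 0, 0, 0, 0, 0, 0]

```text
time_s: 15.7
ee_pos: [542.1, 133.5, 159.9]
ee_rot: [180.0, -0.0, -3.1]
force: [-0.7, 0.1, -1.5]
gripper_width: 17.3
gripper_force: 60.0
```

Call:
step_arm:
  plan: [0, 0, 0.1, 0, 0, 0, 0, 0, 0, 0, 0, 0]

```text
time_s: 15.87
ee_pos: [541.8, 133.5, 158.5]
ee_rot: [180.0, 0.0, -3.1]
force: [-0.6, 1.1, -0.5]
gripper_width: 17.4
gripper_force: 60.0
```

Call:
step_arm:
  plan: [0, 0, 0.05, 0, 0, 0, 0, 0, 0.05, 0, 0, 0]

```text
time_s: 16.03
ee_pos: [541.9, 133.5, 157.6]
ee_rot: [180.0, 0.0, -3.1]
force: [-0.4, -0.6, -0.5]
gripper_width: 17.4
gripper_force: 60.0
```

Call:
step_arm:
  plan: [0, 0, 0.05, 0, 0, 0, 0, 0, 0, 0, 0, 0]

```text
time_s: 16.2
ee_pos: [542.0, 133.5, 157.3]
ee_rot: [180.0, 0.0, -3.1]
force: [-0.4, -0.5, -0.5]
gripper_width: 17.1
gripper_force: 60.0
```

Call:
step_arm:
  plan: [0, 0, 0.05, 0, 0, 0, 0, 0, 0, 0, 0, 0]

```text
time_s: 16.37
ee_pos: [542.0, 133.5, 157.0]
ee_rot: [180.0, -0.0, -3.1]
force: [-0.0, -0.1, 0.4]
gripper_width: 17.2
gripper_force: 60.0
```

Call:
step_arm:
  plan: [0, 0, 0.05, 0, 0, 0, 0, 0, 0, 0, 0, 0]

```text
time_s: 16.53
ee_pos: [542.0, 133.5, 156.4]
ee_rot: [180.0, -0.0, -3.1]
force: [-1.2, -0.8, 0.0]
gripper_width: 17.6
gripper_force: 60.0
```

Call:
step_arm:
  plan: [0, 0, 0.05, 0, 0, 0, 0, 0, 0, 0, 0, 0]

```text
time_s: 16.7
ee_pos: [542.0, 133.5, 155.8]
ee_rot: [180.0, -0.0, -3.1]
force: [-0.6, -0.3, 0.2]
gripper_width: 17.5
gripper_force: 60.0
```

Call:
step_arm:
  plan: [0, 0, 0.05, 0, 0, 0, 0, 0, 0, 0, 0, 0]

```text
time_s: 16.87
ee_pos: [542.0, 133.5, 155.2]
ee_rot: [180.0, -0.0, -3.1]
force: [-1.0, -0.8, -1.0]
gripper_width: 16.9
gripper_force: 60.0
```

Call:
step_arm:
  plan: [0, 0, 0.05, 0, 0, 0, 0, 0, 0.05, 0, 0, 0]

```text
time_s: 17.03
ee_pos: [542.0, 133.5, 154.3]
ee_rot: [180.0, -0.0, -3.1]
force: [-0.1, -0.9, 0.6]
gripper_width: 17.2
gripper_force: 60.0
```

Call:
step_arm:
  plan: [0, 0, 0.05, 0, 0, 0, 0, 0, 0.05, 0, 0, 0]

```text
time_s: 17.2
ee_pos: [542.0, 133.5, 153.3]
ee_rot: [180.0, -0.0, -3.1]
force: [-0.2, 0.5, 0.5]
gripper_width: 17.5
gripper_force: 60.0
```

Call:
step_arm:
  plan: [0, 0, 0.05, 0, 0, 0, 0, 0, 0.05, 0, 0, 0]

```text
time_s: 17.37
ee_pos: [542.0, 133.5, 152.3]
ee_rot: [180.0, -0.0, -3.1]
force: [0.1, -1.1, 0.3]
gripper_width: 17.3
gripper_force: 60.0
```

Call:
step_arm:
  plan: [0, 0, 0.05, 0, 0, 0, 0, 0, 0.05, 0, 0, 0]

```text
time_s: 17.53
ee_pos: [542.0, 133.5, 151.3]
ee_rot: [180.0, -0.0, -3.1]
force: [-1.8, 0.1, 0.6]
gripper_width: 17.0
gripper_force: 60.0
```

Call:
step_arm:
  plan: [0, 0, 0.05, 0, 0, 0, 0, 0, 0.05, 0, 0, 0]

```text
time_s: 17.7
ee_pos: [542.0, 133.5, 150.5]
ee_rot: [180.0, -0.0, -3.1]
force: [-2.0, 0.1, 3.1]
gripper_width: 17.3
gripper_force: 60.0
```

Call:
step_arm:
  plan: [0, 0, 0.05, 0, 0, 0, 0, 0, 0.05, 0, 0, 0]

```text
time_s: 17.87
ee_pos: [541.9, 133.6, 149.8]
ee_rot: [-180.0, -0.0, -3.1]
force: [-3.3, 0.4, 4.6]
gripper_width: 17.4
gripper_force: 60.0
```

Call:
step_arm:
  plan: [0, 0, 0.05, 0, 0, 0, 0, 0, 0, 0, 0, 0]

```text
time_s: 18.03
ee_pos: [541.9, 133.6, 149.4]
ee_rot: [-180.0, -0.0, -3.1]
force: [-4.3, -0.5, 6.3]
gripper_width: 17.3
gripper_force: 60.0
```

Call:
step_arm:
  plan: [0, 0, 0.05, 0, 0, 0, 0, 0, 0, 0, 0, 0]

```text
time_s: 18.2
ee_pos: [541.9, 133.6, 149.1]
ee_rot: [-180.0, -0.0, -3.1]
force: [-3.7, 1.0, 7.1]
gripper_width: 17.3
gripper_force: 60.0
```

Call:
step_arm:
  plan: [0, 0, -0.1, 0, 0, 0, 0, 0, -0.1, 0, 0, 0, 0, 0, -0.1, 0, 0, 0]

```text
time_s: 18.45
ee_pos: [542.0, 133.5, 151.2]
ee_rot: [180.0, -0.0, -3.1]
force: [-1.4, 0.1, -0.7]
gripper_width: 17.1
gripper_force: 60.0
```

Call:
step_arm:
  plan: [0, 0, -0.1, 0, 0, 0, 0, 0, -0.1, 0, 0, 0]

```text
time_s: 18.62
ee_pos: [542.0, 133.5, 152.9]
ee_rot: [180.0, 0.0, -3.1]
force: [-0.8, 0.7, -0.2]
gripper_width: 17.4
gripper_force: 60.0
```

Call:
step_arm:
  plan: [0, 0, -0.1, 0, 0, 0, 0, 0, -0.1, 0, 0, 0]

```text
time_s: 18.78
ee_pos: [542.0, 133.5, 155.1]
ee_rot: [180.0, 0.0, -3.1]
force: [-0.5, -0.4, -0.5]
gripper_width: 17.1
gripper_force: 60.0
```

Call:
step_arm:
  plan: [0, 0, -0.1, 0, 0, 0, 0, 0, -0.1, 0, 0, 0, 0, 0, -0.1, 0, 0, 0]

```text
time_s: 19.03
ee_pos: [541.9, 133.5, 158.2]
ee_rot: [180.0, 0.0, -3.1]
force: [-0.1, 0.3, -1.1]
gripper_width: 17.2
gripper_force: 60.0
```

Call:
step_arm:
  plan: [0, 0, -0.2, 0, 0, 0, 0, 0, -0.3, 0, 0, 0, 0, 0, -0.3, 0, 0, 0, 0, 0, 0, 0, 0, 0]

```text
time_s: 19.37
ee_pos: [542.5, 133.6, 167.2]
ee_rot: [-180.0, -0.1, -3.1]
force: [0.4, -0.9, -1.9]
gripper_width: 17.8
gripper_force: 60.0
```

Run:
```python
from plan import *
f=[]
for k in range(6):
    p=viewer.grab_frame('scene');s=sensors.state();f.append(s['force'])
print(np.mean(f,0),s['ee_pos'])
c=(230,190,350,290);save(p,'full_h')
i=cv2.resize(p['img'][c[1]:c[3],c[0]:c[2]],(720,600),interpolation=cv2.INTER_CUBIC)
q,r=pose()
for a,col in((0,(0,255,0)),(4,(255,255,0))):
    A=R.from_euler('y',a,degrees=True)
    for X in([55,9,-17],[-55,9,-17],[-55,9,17],[55,9,17],[125,0,0],[125,0,-16]):
        t=np.array([X[0]-14,-X[1],-6.7-X[2]]);t=A.apply(t-[0,0,-5])+[0,0,-5]
        u=(np.array(proj(p,q+r.apply(t)))-c[:2]+.5)*6;cv2.circle(i,tuple(int(v) for v in u),2,col,-1)
cv2.imwrite('pics/h.png',i[:,:,::-1])
```

```text
[ 0.03250269  0.18484112 -1.65856938] [541.88915713 133.5177033  166.18289843]
```

View pics/h.png

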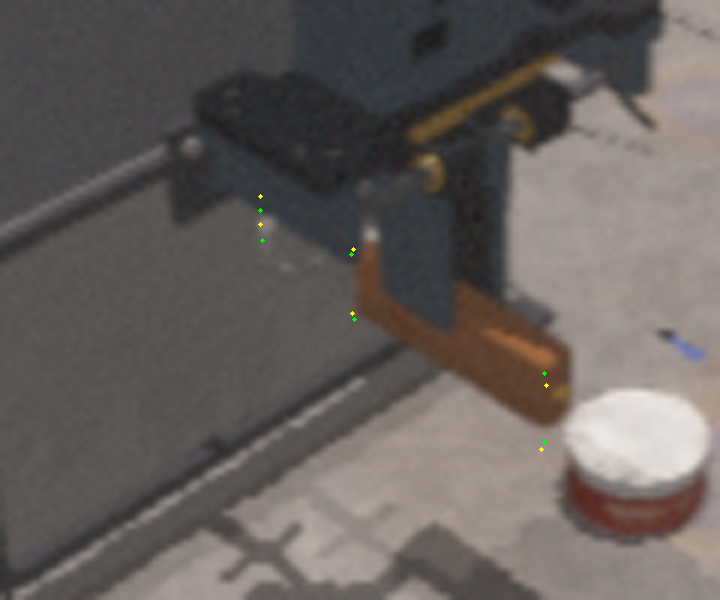

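Call:
step_arm:
  plan: [0, 0, -0.4, 0, 0, 0, 0, 0, -0.4, 0, 0, 0, 0, 0, -0.2, 0, 0, 0, 0, 0, 0, 0, 0, 0]

```text
time_s: 20.0
ee_pos: [542.5, 133.6, 177.2]
ee_rot: [-180.0, -0.1, -3.1]
force: [0.5, -0.1, -1.5]
gripper_width: 17.0
gripper_force: 60.0
```

Call:
step_arm:
  plan: [0, 0, 0, 0, 0, 0]

```text
time_s: 20.08
ee_pos: [542.2, 133.6, 176.6]
ee_rot: [-180.0, -0.0, -3.1]
force: [0.5, 0.8, -1.3]
gripper_width: 17.4
gripper_force: 60.0
```

Retreat in small rows, watching the force.

Call:
step_arm:
  plan: [-0.4, 0, 0, 0, 0, 0, -0.4, 0, 0, 0, 0, 0, -0.4, 0, 0, 0, 0, 0]

```text
time_s: 20.33
ee_pos: [529.3, 134.2, 176.1]
ee_rot: [180.0, 0.0, -3.1]
force: [0.1, -1.0, -1.3]
gripper_width: 17.4
gripper_force: 60.0
```

Call:
step_arm:
  plan: [-0.4, 0, 0, 0, 0, 0]

```text
time_s: 20.42
ee_pos: [525.3, 134.4, 176.2]
ee_rot: [180.0, 0.0, -3.1]
force: [-0.1, 0.3, -2.2]
gripper_width: 17.3
gripper_force: 60.0
```

Call:
step_arm:
  plan: [-0.2, 0, 0, 0, 0, 0, -0.2, 0, 0, 0, 0, 0]

```text
time_s: 20.58
ee_pos: [521.6, 134.6, 176.4]
ee_rot: [180.0, -0.0, -3.1]
force: [-0.5, -0.3, -2.5]
gripper_width: 16.9
gripper_force: 60.0
```

Call:
step_arm:
  plan: [-0.2, 0, 0, 0, 0, 0, -0.2, 0, 0, 0, 0, 0]

```text
time_s: 20.75
ee_pos: [517.9, 134.9, 176.4]
ee_rot: [180.0, -0.0, -3.1]
force: [-0.5, -0.3, -1.1]
gripper_width: 16.7
gripper_force: 60.0
```

Call:
step_arm:
  plan: [-0.3, 0, 0, 0, 0, 0, -0.3, 0, 0, 0, 0, 0]

```text
time_s: 20.92
ee_pos: [511.8, 135.2, 176.3]
ee_rot: [180.0, -0.0, -3.1]
force: [0.2, -0.2, -1.2]
gripper_width: 17.3
gripper_force: 60.0
```

Call:
step_arm:
  plan: [-0.4, 0, 0, 0, 0, 0, -0.4, 0, 0, 0, 0, 0]

```text
time_s: 21.08
ee_pos: [503.6, 135.6, 176.3]
ee_rot: [180.0, 0.0, -3.1]
force: [-1.0, -0.2, -1.3]
gripper_width: 17.1
gripper_force: 60.0
```

Call:
step_arm:
  plan: [-1, 0, 0, 0, 0, 0, -2, 0, 0, 0, 0, 0, -2, 0, 0, 0, 0, 0]

```text
time_s: 21.33
ee_pos: [453.0, 138.3, 176.1]
ee_rot: [180.0, 0.0, -3.1]
force: [0.2, -0.9, -1.6]
gripper_width: 17.3
gripper_force: 60.0
```

Run:
```python
from plan import *
o=[];ps=[]
for n,c in(('scene',(230,170,330,270)),('top',(200,130,300,230))):
    p=viewer.grab_frame(n);ps.append(p);o.append(cv2.resize(p['img'][c[1]:c[3],c[0]:c[2]],(400,400),interpolation=cv2.INTER_CUBIC))
cv2.imwrite('pics/i.png',np.hstack(o)[:,:,::-1])
q,r=pose();print(q,sensors.state()['force'])
for t in('ring','hook_tip','hook_pole'):
    u=[viewer.pinpoint(t,p)[:1] for p in ps];print(t,u)
    if all(u):
        X,e=tri(ps,[v[0]['location'] for v in u]);print(X,e,'tool',r.inv().apply(X-q))
print([proj(ps[0],q+r.apply([111,0,z])) for z in(-6.7,5.3)],[proj(ps[0],[626,128,z]) for z in (302,302-122)])
```

```text
[450.38462065 138.15599099 176.20005517] [-0.06905931  0.23877629 -2.38248737]
ring [[{'location': [276.6, 226.8], 'score': 0.83}], [{'location': [252.2, 191.9], 'score': 0.97}]]
[622.39283332 134.51129607 181.62344706] [np.float64(2.3931536140536074), np.float64(2.3934042869702497)] tool [171.93956187  -5.57576818  -5.93465073]
hook_tip [[{'location': [298.4, 237.7], 'score': 0.67}], [{'location': [249.6, 213.3], 'score': 0.57}]]
[560.88090813 129.74401484 177.61295304] [np.float64(0.683387744872964), np.float64(0.66875979549056)] tool [110.78366619   2.47879249  -1.73840852]
hook_pole [[{'location': [337.5, 258.7], 'score': 0.72}], [{'location': [371.9, 267.4], 'score': 0.62}]]
[ 553.39427856 -166.11067498  -85.38617612] [np.float64(24.817222854819857), np.float64(27.79815819352012)] tool [119.9410329  298.14082513 261.42445768]
[[np.float64(296.8908775619473), np.float64(236.29524514065037)], [np.float64(297.03044894747484), np.float64(240.19672014162526)]] [[np.float64(277.22886669227), np.float64(184.66219092260042)], [np.float64(279.7977986263493), np.float64(226.3064143937239)]]
```

View pics/i.png

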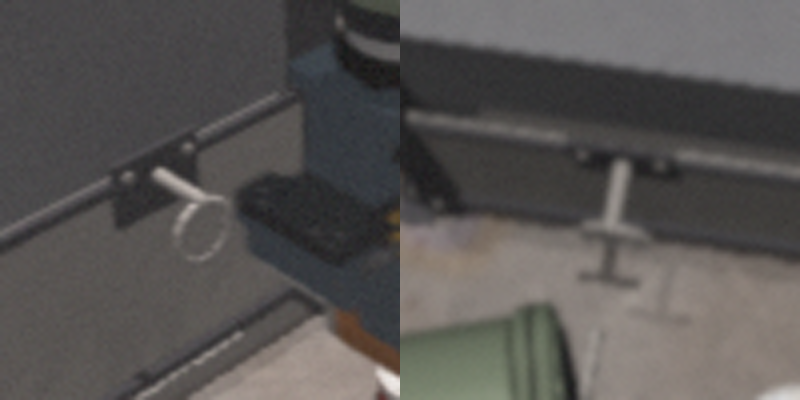

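Run:
```python
from plan import *
q,r=pose();print(q)
plan(q,r,[479.5,-200,150],[180,0,-9.7],35)
```

```text
[454.7990234  138.36542241 176.35750029]
10 rows
[0.43, 3.37, 0.26, 0.0, -0.0001, 0.0115, 0.47, 3.36, 0.26, 0.0, -0.0001, 0.0115, 0.51, 3.35, 0.26, 0.0, -0.0001, 0.0115, 0.55, 3.35, 0.26, 0.0, -0.0001, 0.0115, 0.59, 3.34, 0.26, 0.0, -0.0001, 0.0115]
[0.62, 3.33, 0.26, 0.0, -0.0001, 0.0115, 0.66, 3.33, 0.26, 0.0, -0.0001, 0.0115, 0.7, 3.32, 0.26, 0.0, -0.0001, 0.0115, 0.74, 3.31, 0.26, 0.0, -0.0001, 0.0115, 0.78, 3.3, 0.26, 0.0, -0.0001, 0.0115]
```

Call:
step_arm:
  plan: [0.43, 3.37, 0.26, 0, 0, 0.0115, 0.47, 3.36, 0.26, 0, 0, 0.0115, 0.51, 3.35, 0.26, 0, 0, 0.0115, 0.55, 3.35, 0.26, 0, 0, 0.0115, 0.59, 3.34, 0.26, 0, 0, 0.0115]

```text
time_s: 22.15
ee_pos: [467.0, -32.5, 163.2]
ee_rot: [180.0, -0.0, -6.4]
force: [0.8, -0.6, -1.6]
gripper_width: 17.2
gripper_force: 60.0
```

Call:
step_arm:
  plan: [0.62, 3.33, 0.26, 0, 0, 0.0115, 0.66, 3.33, 0.26, 0, 0, 0.0115, 0.7, 3.32, 0.26, 0, 0, 0.0115, 0.74, 3.31, 0.26, 0, 0, 0.0115, 0.78, 3.3, 0.26, 0, 0, 0.0115]

```text
time_s: 22.57
ee_pos: [479.2, -202.1, 150.1]
ee_rot: [180.0, -0.0, -9.8]
force: [0.2, 0.2, -1.5]
gripper_width: 17.4
gripper_force: 60.0
```

Call:
step_arm:
  plan: [0, 0, 0, 0, 0, 0, 0, 0, 0, 0, 0, 0, 0, 0, 0, 0, 0, 0, 0, 0, 0, 0, 0, 0]

```text
time_s: 22.9
ee_pos: [478.9, -199.1, 150.2]
ee_rot: [-180.0, 0.0, -9.7]
force: [0.0, 0.3, -1.6]
gripper_width: 17.5
gripper_force: 60.0
```

Run:
```python
from pole import *
from scipy.optimize import minimize
ps={n:viewer.grab_frame(n) for n in('scene','top')};save(ps['scene'],'j0')
s=sensors.state();q=np.array(s['ee_pos']);r=R.from_euler('xyz',s['ee_rot'],degrees=True);print(q,s['ee_rot'],s['force'])
p=ps['scene']
for t in('hook_tip','hook_pole'):
    u=[viewer.pinpoint(t,x)[:1] for x in ps.values()];print(t,u)
    if all(u):
        X,e=tri(list(ps.values()),[v[0]['location'] for v in u]);print(X,e,'tool',r.inv().apply(X-q))
print('level tip',[proj(p,q+r.apply([111,0,5.3]))])
c=(340,150,440,250)
i=cv2.resize(p['img'][c[1]:c[3],c[0]:c[2]],(600,600),interpolation=cv2.INTER_CUBIC)
for a,col in((0,(0,255,0)),(4,(255,255,0))):
    A=R.from_euler('y',a,degrees=True)
    for X in([55,9,-17],[-55,9,-17],[-55,9,17],[55,9,17],[125,0,0],[125,0,-12]):
        t=np.array([X[0]-14,-X[1],-6.7-X[2]]);t=A.apply(t-[0,0,-5])+[0,0,-5]
        u=(np.array(proj(p,q+r.apply(t)))-c[:2]+.5)*6;cv2.circle(i,tuple(int(v) for v in u),2,col,-1)
cv2.imwrite('pics/j.png',i[:,:,::-1])
```

```text
[ 479.01918123 -198.93305371  150.46462189] [-1.79996175e+02 -2.47603550e-03 -9.61930151e+00] [ 0.26743183  0.52532415 -1.78796398]
hook_tip [[{'location': [368.2, 192.9], 'score': 0.6}], []]
hook_pole [[{'location': [400.0, 201.9], 'score': 0.56}], [{'location': [372.1, 267.1], 'score': 0.67}]]
[ 457.39824469 -186.92055546  176.26992731] [np.float64(0.16232560703299623), np.float64(0.18806706153480598)] tool [-23.32312588  -8.23244508 -25.80576382]
level tip [[np.float64(367.2347872885707), np.float64(192.1629756394519)]]
```

View pics/j.png

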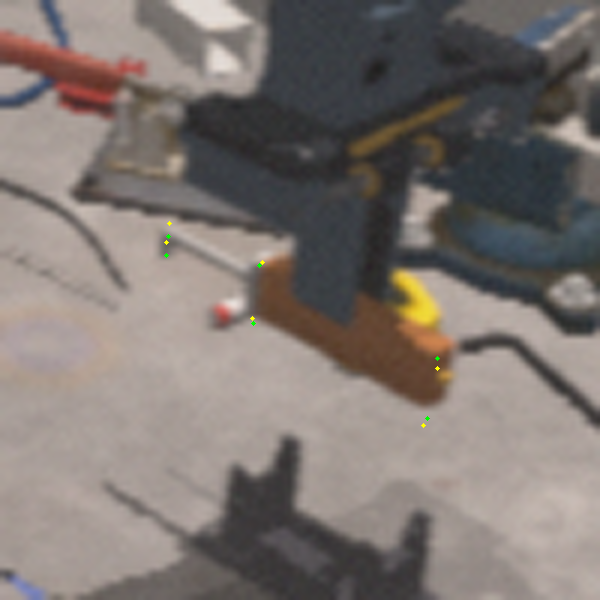

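Call:
step_arm:
  plan: [0.05, 0.08, 2.5, 0, 0, 0, 0, 0, 2.5, 0, 0, 0, 0, 0, 1.5, 0, 0, 0, 0, 0, 0.5, 0, 0, 0, 0, 0, 0, 0, 0, 0]

```text
time_s: 23.62
ee_pos: [478.5, -200.3, 79.3]
ee_rot: [-180.0, 0.2, -9.7]
force: [-0.3, 0.2, -0.5]
gripper_width: 17.2
gripper_force: 60.0
```

Call:
step_arm:
  plan: [0, 0, 0, 0, 0, 0, 0, 0, 0, 0, 0, 0]

```text
time_s: 23.78
ee_pos: [480.4, -201.3, 81.6]
ee_rot: [180.0, -0.2, -9.7]
force: [1.1, -0.7, -0.2]
gripper_width: 17.3
gripper_force: 60.0
```

Call:
step_arm:
  plan: [0, -0.04, 0.6, 0, 0, 0, 0, 0, 0.6, 0, 0, 0, 0, 0, 0.5, 0, 0, 0, 0, 0, 0.3, 0, 0, 0, 0, 0, 0, 0, 0, 0]

```text
time_s: 24.2
ee_pos: [478.7, -200.2, 59.4]
ee_rot: [-180.0, 0.1, -9.7]
force: [-0.3, -0.3, -1.1]
gripper_width: 17.5
gripper_force: 60.0
```

Call:
step_arm:
  plan: [0, 0, 0, 0, 0, 0, 0, 0, 0, 0, 0, 0, 0, 0, 0, 0, 0, 0]

```text
time_s: 24.45
ee_pos: [479.6, -200.6, 60.6]
ee_rot: [180.0, -0.0, -9.7]
force: [-0.5, -0.5, -1.6]
gripper_width: 17.7
gripper_force: 60.0
```

Call:
step_arm:
  plan: [0, -0.05, 0.3, 0, 0, 0, 0, 0, 0.3, 0, 0, 0, 0, 0, 0.15, 0, 0, 0, 0, 0, 0, 0, 0, 0]

```text
time_s: 24.78
ee_pos: [479.1, -199.8, 52.3]
ee_rot: [-180.0, 0.1, -9.7]
force: [0.1, 0.7, -1.1]
gripper_width: 17.0
gripper_force: 60.0
```

Call:
step_arm:
  plan: [0, 0, 0.05, 0, 0, 0, 0, 0, 0.05, 0, 0, 0]

```text
time_s: 24.95
ee_pos: [479.5, -200.0, 51.8]
ee_rot: [180.0, -0.0, -9.7]
force: [-0.9, 0.1, -2.0]
gripper_width: 17.5
gripper_force: 60.0
```

Call:
step_arm:
  plan: [0, 0, 0.05, 0, 0, 0, 0, 0, 0.0, 0, 0, 0]

```text
time_s: 25.12
ee_pos: [479.5, -200.0, 51.4]
ee_rot: [180.0, -0.0, -9.7]
force: [1.5, 0.8, -1.1]
gripper_width: 17.7
gripper_force: 60.0
```

Call:
step_arm:
  plan: [0, 0, 0, 0, 0, 0, 0, 0, 0, 0, 0, 0, 0, 0, 0, 0, 0, 0]
  newtons: 3

```text
time_s: 25.37
ee_pos: [479.5, -200.0, 51.4]
ee_rot: [180.0, -0.0, -9.7]
force: [0.1, -0.7, -1.3]
gripper_width: 18.2
gripper_force: 3.0
```

Open slowly, then the rest of the way.

Call:
step_arm:
  plan: [0, 0, 0, 0, 0, 0, 0, 0, 0, 0, 0, 0]
  hand: 2.2

```text
time_s: 25.53
ee_pos: [479.7, -200.1, 51.6]
ee_rot: [180.0, -0.0, -9.7]
force: [-0.2, -0.4, 0.4]
gripper_width: 21.6
gripper_force: 0.0
```

Call:
step_arm:
  plan: [0, 0, 0, 0, 0, 0, 0, 0, 0, 0, 0, 0, 0, 0, 0, 0, 0, 0, 0, 0, 0, 0, 0, 0, 0, 0, 0, 0, 0, 0]
  hand: 7

```text
time_s: 25.95
ee_pos: [479.5, -200.0, 51.4]
ee_rot: [180.0, -0.0, -9.7]
force: [-0.1, 0.3, 0.4]
gripper_width: 52.5
gripper_force: 0.0
```

Call:
step_arm:
  plan: [0, 0, 0, 0, 0, 0, 0, 0, 0, 0, 0, 0, 0, 0, 0, 0, 0, 0, 0, 0, -0.5, 0, 0, 0, 0, 0, -1, 0, 0, 0]

```text
time_s: 26.37
ee_pos: [478.6, -199.6, 65.9]
ee_rot: [-180.0, 0.1, -9.7]
force: [-0.3, 0.7, 0.5]
gripper_width: 70.1
gripper_force: 0.0
```

Call:
step_arm:
  plan: [0, 0, -2, 0, 0, 0, 0, 0, -3, 0, 0, 0, 0, 0, -3, 0, 0, 0, 0, 0, -3, 0, 0, 0, 0, 0, -3, 0, 0, 0]

```text
time_s: 26.78
ee_pos: [479.3, -199.9, 209.0]
ee_rot: [180.0, -0.1, -9.7]
force: [0.7, -0.4, -0.3]
gripper_width: 70.1
gripper_force: 0.0
```

Call:
step_arm:
  plan: [-3.5, 1, 0, 0, 0, 0, -3.5, 1, 0, 0, 0, 0, -3.5, 1, 0, 0, 0, 0, -3, 1, 0, 0, 0, 0, 0, 0, 0, 0, 0, 0]

```text
time_s: 27.2
ee_pos: [334.6, -216.1, 207.3]
ee_rot: [180.0, 0.1, -9.9]
force: [0.3, 0.2, -0.2]
gripper_width: 69.7
gripper_force: 0.0
```

Run:
```python
from pole import *
a=viewer.grab_frame('scene');t=viewer.grab_frame('top')
save(a,'k0');b=cv2.imread('pics/scene0.png');c=(230,160,430,310)
h=[cv2.resize(x[c[1]:c[3],c[0]:c[2]],(400,300),interpolation=cv2.INTER_CUBIC) for x in(b,a['img'][:,:,::-1])]
c=(350,200,430,260)
h2=[cv2.resize(x[c[1]:c[3],c[0]:c[2]],(400,300),interpolation=cv2.INTER_CUBIC) for x in(b,a['img'][:,:,::-1])]
cv2.imwrite('pics/k.png',np.vstack([np.hstack(h),np.hstack(h2)]))
m=mask(a);k=np.zeros_like(m);k[205:260,370:425]=1;print(cv2.minAreaRect(cv2.findNonZero(m&k)),(m&k).sum())
for n in('ring','hook_tip'):print(n,viewer.pinpoint(n,a)[:1])
```

```text
((395.2585144042969, 230.8731689453125), (34.669307708740234, 9.778522491455078), 32.905242919921875) 238
ring [{'location': [277.4, 226.7], 'score': 0.89}]
hook_tip [{'location': [365.4, 220.3], 'score': 0.89}]
```

View pics/k.png

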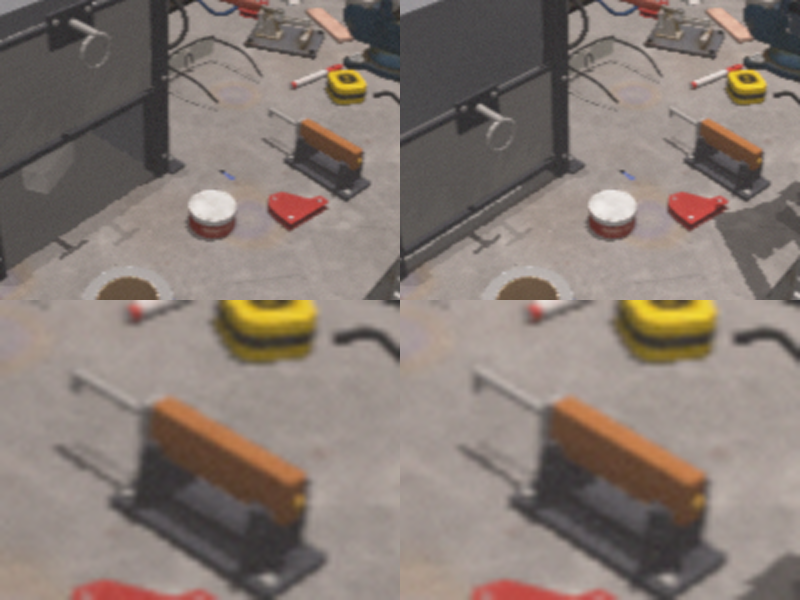

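The before and after views match. The pole lies in its cradle as it did at the start, the ring is down at about (277, 227) px with the sash holding, and the other things have not moved.

```bash
python3 -c "
from workcell import env
print(env.job_done())"
```

```text
the job is handed in; nothing more can be done
None
```

The sash is pulled down about 122 mm and stays down alone, and the pole is unhooked and lying level in its cradle as at the start. The highest booth load I read was about 9–9.5 N, briefly against what I took to be the buffer, because the force fell off gradually instead of at once and I overran the catch before I was sure it had snapped. The job was handed in at about 27 s.

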